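# Pack the lift-out tray into the camp kitchen tin and snap the lid shut

## Task

Pack the kitchen tin for the road: the folded bowl already lies in the bottom, so set the lift-out tray squarely in the tin on top of it, right way up and lying flat, lowering it in rather than dropping it. Then swing the tin's lid over and press its front edge down until the clasp clicks and it is fully shut. Leave the kettle, the mug and the cutting board where they are.

Things in the scene. Friction and masses are not known exactly. Their poses are not given: they have to be found in the camera images.
- tin: Rectangular sheet-aluminium kitchen tin, loose on the table, 0.6 kg, outside 186 x 136 x 88 mm, walls and floor 3 mm: the pocket is 180 x 130 mm, 85 mm deep. Origin: centre of its underside. x runs along its 186 mm length, y from the hinge side to the front (clasp) side, z up. Its lid, hinged along the -y long wall, stands open at the start.
- lid (a joint): Opening angle of the tin's lid, rad: 0 shut and clasped, 1.57 upright, 2.05 fully open (stop). The hinge is stiff: the lid stays where it is left; moving it takes about 1 N at its front edge. In the last 0.07 rad a spring clasp on the lid's front rides over a rib on the tin: about 6 N pressed down near the middle of the front edge takes it past, it clicks and holds the lid at 0.
- lid_hinge (a point): Middle of the lid's hinge line (along tin x), at (0, -72, 80) mm in the tin's frame. The lid is a plate 192 mm long and 143 mm from hinge to front edge, with a 12 mm skirt and a 35 mm wide clasp at the front; its outer face lies 12 mm outside the hinge line (92 mm above the table when shut). The axes turn with the lid: y from hinge to front edge, z out of its outer face.
- lid_edge (a point): Point on the lid's outer face, on its centre line, 125 mm from the hinge (18 mm short of the front edge): a place to push the lid over and to press it shut. Moves with the lid.
- bowl: Collapsible bowl folded flat, a grey-green disc 120 mm across and 30 mm tall with a stiff flat rim, loose, lying on the floor of the tin within about 4 mm of its middle. Origin: centre of its underside. The tray rests on its rim.
- tray: Open aluminium lift-out tray, 172 x 122 mm, 26 mm deep, 0.24 kg, on the table at the start; 4 mm of play on every side in the tin. Origin: centre of its underside; x along its 172 mm length, z up. It fits either way round. Seated, its origin is 33 mm above the tin's. An arched handle spans its middle across the width; a 20 mm high divider runs lengthwise 28 mm to the +y side of the middle.
- tray_grip (a point): Middle of the tray's wooden handle grip: a 14 mm thick, 76 mm long round bar along the tray's y axis, 44 mm above the tray's underside; its top is 4 mm below the tin's rim when the tray is seated. Free room all round under it.
- kettle: Bystander: stainless kettle, 152 mm across, 120 mm tall, with spout and a hinged wire handle leaning to one side. Origin: centre of its underside.
- mug: Bystander: red plastic thermal mug with black twist cap and a side handle, 84 mm across, 126 mm tall. Origin: centre of its underside.
- board: Bystander: small wooden cutting board lying flat, 200 x 130 x 14 mm. Origin: centre of its underside.
Things that resemble listed ones, but are neither listed nor needed, are in the scene too. What is shaped like the tray but green or yellow is not meant. What is shaped like the tin but pink or purple is not meant.

How it is judged:
By the outcome, as a careful person would: the job done as asked, in the order asked, and still so for the second after the job is handed in, with the robot touching nothing.
It also fails if it takes over 54 s, if anything falls off the work surface, if the arm or the gripper's body presses on something with over 40 N, if the wrist force passes 120 N, or if a joint passes its speed limit or range.

## Robot

A 6-joint arm with a two-finger parallel gripper is mounted at the origin on the work surface. World frame = base frame: x ahead of the robot, y to its left, z up, the work surface at z = 0. Lengths are in m, angles in rad, forces in N, time in s.
With the tool pointing down it reaches from about 0.3 to 0.775 m from the base axis. Payload 14.6 kg.
Tool frame: the origin (TCP) lies at the very end of the fingers, on their centre line; the grasp point (between the pads) lies 19 mm behind it (ctrl.hold_point_z is the z of the grasp point in the tool frame, in m); z points along the fingers, y is the direction in which the jaws open and shut (so a half turn about z gives the same grasp; the last joint's range is limited). The gripper opens to 94 mm and grips with 3 to 60 N. Pads are 16 mm wide; open, the fingers measure 119 mm over their backs; the gripper's body (75 mm by 177 mm) begins 78 mm behind the grasp point.
Start: joints at [1.141, 0.3, 1.521, -0, 1.321, -0.067], TCP at [0.195, 0.514, 0.205] pointing down, gripper open.
Joint ranges: [-3.03, 3.03], [-0.79, 2.21], [0.23, 2.52], [-1.04, 4.18], [0, 3.07], [-2.55, 2.55]. Speed limits (rad/s): [2.22, 2.22, 2.57, 3.14, 3.14, 3.14].

## Interface

Orientations are given as [roll, pitch, yaw] about the fixed x, y, z axes, in that order (R = Rz(yaw) Ry(pitch) Rx(roll)).
In Python, from station import ctrl, cams, hand_in gives the robot as it stands.
- The arm moves only by the tool servo_tool, never from a script. Its argument "rows" is a list of rows, each a list of 7 numbers: the shift along the world's x, y, z in m, then the turn, a rotation vector about the world's x, y, z in rad, then the gripper command: -1 is shut, 1 is fully open, values between are in proportion. A call has exactly 8 rows; each row is the pose to reach, as a shift and turn from the pose measured when the call began; what a row does not reach only later rows make up. A row lasts 1/12 s, in which the tool goes at most 41.7 mm and 7.16 degrees, less where a joint would pass 70% of its speed; a pose out of reach is approached as far as the arm can. A call with a gripper value outside its range is refused whole. The fingers move at their own pace and stop on an object; "newtons" is the grip in N (left out, the last holds). Time passes only in rows, so rows that repeat a pose let the fingers close, or fill a call up. It gives the time, the measured TCP pose, the force and the opening at its end, in the units of the state.
- ctrl.get_obs(): the state, without advancing time (a new reading comes with each control period).
- cams.camera(name): name is "scene" or "top" or "wrist"; returns a dict with "image" (400x640x3 uint8, red, green, blue), "depth" (400x640 float32, m along the optical axis (not along the pixel's ray), 0 where there is no reading), "fx", "fy", "cx", "cy" (pixels), "rvec" (rotation vector, rad) and "tvec" (3), from world to camera coordinates, as OpenCV has them; the wrist camera has in their place "hand_eye" (4x4, takes a point from camera to tool coordinates, whose origin is the TCP and whose axes are the flange's). Camera axes: x right, y down, z forward; pixel columns grow to the right and rows downward; lengths in m; the calibration is good to about 2 mm. A picture is of the moment at which its call begins: read the wrist's pose just before it.
- hand_in(): hands the job in, once; it reports no verdict.
Trained networks look in a picture, given as the dict that the camera call returned (one of the last four; its "shot" number tells which), for a name from the list of things; names that differ only in an ending like _2 or _b are one class to them, and where a whole thing is asked for, a point or a joint stands for the part that bears it (a point fixed in the world has none). Each returns a list of dicts, best first, with "p" (0 to 1); they miss things now and then, are a little off and sometimes report something else, mostly with a low value. They report only what shows in the picture. A call takes as long as a camera call. They do not tell look-alikes from the thing itself.
- cams.spot_in(picture, name): "box" ([left, top, right, bottom] as shares, 0 to 1, of the picture: columns of its width, rows of its height, round what is visible of it).
- cams.place_of(picture, name): "at" ([column, row] as shares, 0 to 1, of the picture: columns of its width, rows of its height: a listed point, or the origin of a listed thing).
The state is a dict: "time_s": time; "qpos": joint angles; "joint_vel": joint speeds; "tau": joint torques, N m; "ee_pos": TCP position; "eef_rot": TCP orientation; "force": force on the tool from outside, world axes, zero at the start; "moment": the same for the moment, N m; "grip_width": finger opening in m.
Only numpy, scipy, OpenCV 4.12 (cv2) and the standard library are available. Lean on these libraries where they do the work, as an engineer would, in place of code of your own. Each camera call takes 0.05 s, during which the arm holds its last target.

## Working session

There is one attempt and no reset: what is moved stays moved. The work goes in short steps, Python scripts to look and compute and a tool call to move; the robot and the scene stay as the last step left them, time stands still between calls to the robot, and variables do not carry over. Pictures are saved under pics/ and viewed, and the job is handed in when it is done.

Besides the shell and the picture viewer there is one more tool, called after "Call:" as name(argument=value, ...) on one line, values as JSON. servo_tool: Moves the arm, as the interface text tells. Its arguments: {"type":"object","properties":{"rows":{"type":"array"},"newtons":{"type":"number"}},"required":["rows"]}

```bash
mkdir -p pics; cat > h.py <<'E'
import numpy as np, cv2
from station import ctrl, cams
def save(p,n,box=None,s=1):
    im=p["image"][:,:,::-1]
    if box: im=im[box[1]:box[3],box[0]:box[2]]
    cv2.imwrite("pics/"+n,cv2.resize(im,None,fx=s,fy=s,interpolation=cv2.INTER_CUBIC))
def pix2w(p,u,v,z=None,d=None):
    R=cv2.Rodrigues(np.array(p["rvec"],float))[0];t=np.array(p["tvec"],float).ravel()
    r=np.array([(u-p["cx"])/p["fx"],(v-p["cy"])/p["fy"],1.])
    c=-R.T@t; w=R.T@r
    if d is not None: return c+w*d
    return c+w*(z-c[2])/w[2]
def cloud(p):
    R=cv2.Rodrigues(np.array(p["rvec"],float))[0];t=np.array(p["tvec"],float).ravel()
    v,u=np.mgrid[0:400,0:640];d=p["depth"]
    c=np.stack([(u-p["cx"])/p["fx"]*d,(v-p["cy"])/p["fy"]*d,d],-1)
    w=(c-t)@R; w[d==0]=np.nan
    return w
E
python3 - <<'E'
from h import *
for n in ("scene","top"):
    p=cams.camera(n); save(p,n+"0.png")
    np.savez(n+"0.npz",**{k:v for k,v in p.items() if k in("image","depth","fx","fy","cx","cy","rvec","tvec")})
    for k in ("tin","tray","lid_edge","lid_hinge","tray_grip","bowl"):
        for r in cams.place_of(p,k)[:4]: print(n,k,round(r["p"],2),np.round(np.array(r["at"])*[640,400],1))
o=ctrl.get_obs();print({k:np.round(v,3) for k,v in o.items()},ctrl.hold_point_z)
E
```

```text
scene tin 0.87 [272.  263.9]
scene tin 0.62 [323.5 327.7]
scene tin 0.56 [185.9 238.1]
scene tray 0.7 [300.9 159. ]
scene tray 0.67 [344.8 194.8]
scene tray 0.57 [428.2 215.5]
scene lid_edge 0.7 [341.1 193.7]
scene lid_edge 0.68 [198.3 210.7]
scene lid_edge 0.64 [230.5 220.1]
scene lid_edge 0.6 [311.3 289.7]
scene lid_hinge 0.92 [155.4 225.8]
scene lid_hinge 0.87 [346.7 326.8]
scene lid_hinge 0.58 [250.9 249.1]
scene tray_grip 0.95 [345.3 182.3]
scene tray_grip 0.82 [433.9 200.5]
scene tray_grip 0.68 [300.5 148.8]
scene bowl 0.75 [270.8 262.8]
top tin 0.93 [395.9 189.9]
top tin 0.9 [425.7 268.3]
top tin 0.61 [419.5 118.1]
top tray 0.92 [274.8 205.9]
top tray 0.8 [251.4 283.8]
top tray 0.78 [253.  125.1]
top lid_edge 0.97 [415.5 258.1]
top lid_edge 0.94 [439.  187.3]
top lid_edge 0.9 [421.3 123.9]
top lid_hinge 0.98 [434.9  92.8]
top lid_hinge 0.77 [417.8 187.3]
top lid_hinge 0.55 [450.1 272.3]
top tray_grip 0.98 [252.6 120.2]
top tray_grip 0.96 [274.8 201.4]
top tray_grip 0.76 [248.2 283.1]
top bowl 0.9 [399.9 187.1]
{'time_s': np.float64(0.7), 'qpos': array([ 1.141,  0.3  ,  1.521, -0.   ,  1.321, -0.067]), 'joint_vel': array([-0.001,  0.   , -0.001, -0.001, -0.002,  0.   ]), 'tau': array([-0.0000e+00, -5.3158e+01, -3.5289e+01,  7.1000e-02,  2.1000e-02,
        0.0000e+00]), 'ee_pos': array([0.195, 0.514, 0.205]), 'eef_rot': array([3.142, 0.   , 2.779]), 'force': array([ 0.028, -0.373,  0.357]), 'moment': array([-0.021, -0.035, -0.015]), 'grip_width': np.float64(0.094)} -0.0188
```

View pics/scene0.png

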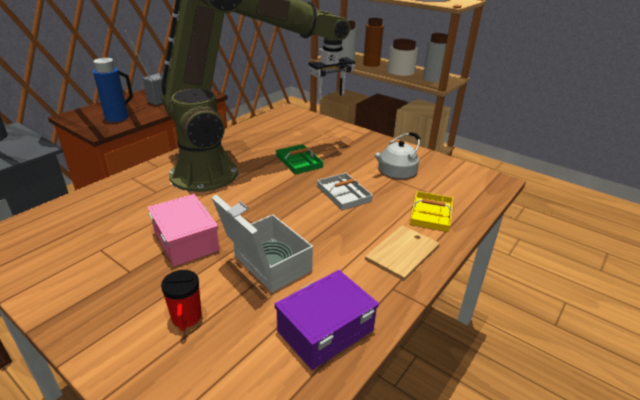

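View pics/top0.png

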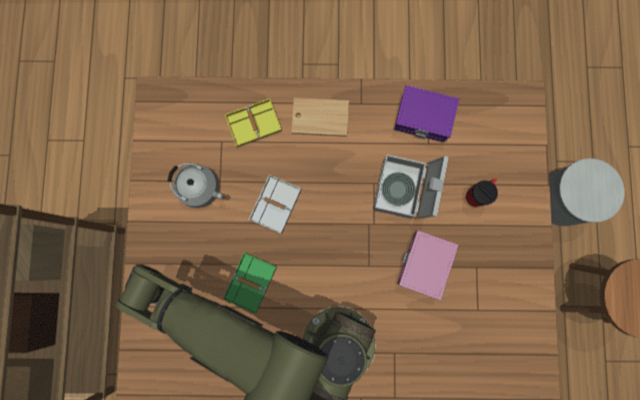

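The tray candidates in top are silver (275,204), green (250,283) and yellow (253,122). The silver one is bare aluminium, so it is the tray. The tin candidates are grey and open (398,187), purple (427,113) and pink (429,265). The grey one is open with the bowl inside, so it is the tin. I'll confirm both in a crop and measure them.

```bash
python3 - <<'E'
from h import *
p=dict(np.load("top0.npz")); 
save(p,"crop0.png",(230,140,470,250),3.3)
w=cloud(p)
def rect(mask,name):
    pts=w[mask][:, :2]
    r=cv2.minAreaRect((pts*1000).astype(np.float32)); print(name,mask.sum(),r)
    print(np.round(cv2.boxPoints(r)))
v,u=np.mgrid[0:400,0:640]
Z=w[...,2]
# tray
m=(abs(u-275)<32)&(abs(v-204)<36)&(Z>0.008)
print("table z",np.nanmedian(Z[230:240,300:350]), "trayz pct",np.percentile(Z[m],[5,50,90,99]))
rect(m,"tray")
m2=m&(Z>0.018)&(Z<.03);rect(m2,"tray rim")
m3=m&(Z>0.035);rect(m3,"handle"); print(np.nanmean(w[m3],0))
# tin
m=(u>365)&(u<425)&(abs(v-187)<45)&(Z>0.075)&(Z<.1)
rect(m,"tin rim")
m=(u>365)&(u<460)&(abs(v-187)<45)&(Z>0.07);rect(m,"tin+lid")
l=(u>405)&(u<460)&(abs(v-187)<45)&(Z>0.1);q=w[l]; c=q.mean(0);print("lid",c,np.linalg.svd(q-c,full_matrices=False)[2][2],np.percentile(Z[l],[1,99]))
b=(abs(u-398)<25)&(abs(v-187)<25)&(Z<.06);print("bowl",np.nanmedian(w[b],0),np.percentile(Z[b],[10,50,90,99]))
E
```

```text
table z -0.0011019120975322165 trayz pct [0.00835749 0.02019293 0.04750498 0.05396453]
tray 491 ((477.4090881347656, 226.77906799316406), (244.54159545898438, 215.5428466796875), 1.878058671951294)
[[352. 330.]
 [359. 115.]
 [603. 123.]
 [596. 338.]]
tray rim 151 ((476.7204284667969, 225.06893920898438), (123.01708221435547, 172.26075744628906), 67.207763671875)
[[373. 202.]
 [532. 135.]
 [580. 248.]
 [421. 315.]]
handle 99 ((469.7733154296875, 211.92462158203125), (146.44163513183594, 94.92359161376953), 22.845088958740234)
[[384. 227.]
 [421. 140.]
 [556. 197.]
 [519. 284.]]
[0.47566377 0.22407927 0.04683466]
tin rim 368 ((512.3596801757812, -209.81019592285156), (156.24081420898438, 235.72276306152344), 78.20429992675781)
[[ 381. -262.]
 [ 612. -310.]
 [ 644. -157.]
 [ 413. -109.]]
tin+lid 1429 ((510.98333740234375, -222.98751831054688), (185.48013305664062, 236.9189453125), 77.51782989501953)
[[ 375. -288.]
 [ 607. -339.]
 [ 647. -158.]
 [ 415. -107.]]
lid [ 0.516837   -0.30096717  0.1746725 ] [0.20604332 0.97158204 0.11650959] [0.10157571 0.23267725]
bowl [ 0.54511003 -0.2074062   0.00806014] [-0.00176551  0.00806014  0.03283916  0.05603927]
```

View pics/crop0.png

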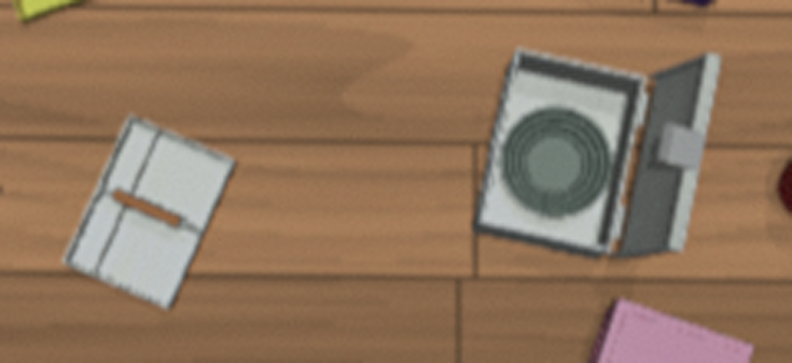

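The crop confirms both: the silver tray with its wooden bar is at about (275,204), and the grey open tin with the bowl is at about (400,187). The lid stands on the tin's right (world -y) side. I'll fly over the tin first for a closer measurement.

```bash
python3 - <<'E'
from h import *
p=dict(np.load("top0.npz"))
C=np.array([(520,50),(645,78),(600,255),(477,230)])/3.3+[230,140]
W=np.array([pix2w(p,*c,z=.088) for c in C]);print(W.round(3),W.mean(0), [np.linalg.norm(W[i]-W[i-1]) for i in range(4)])
print(cams.camera("wrist")["hand_eye"].round(3))
E
```

```text
[[ 0.64  -0.163  0.088]
 [ 0.612 -0.292  0.088]
 [ 0.428 -0.243  0.088]
 [ 0.452 -0.118  0.088]] [ 0.53317385 -0.20413623  0.088     ] [np.float64(0.1933775787094273), np.float64(0.13195608099966424), np.float64(0.19053634655759255), np.float64(0.12741437217737675)]
[[-0.001 -0.973 -0.232  0.068]
 [ 1.    -0.001  0.     0.001]
 [-0.    -0.232  0.973 -0.179]
 [ 0.     0.     0.     1.   ]]
```

Call:
servo_tool(rows=[[0.2, -0.3, 0.15, 0, 0, -1.4, 1], [0.2, -0.3, 0.15, 0, 0, -1.4, 1], [0.2, -0.3, 0.15, 0, 0, -1.4, 1], [0.2, -0.3, 0.15, 0, 0, -1.4, 1], [0.2, -0.3, 0.15, 0, 0, -1.4, 1], [0.2, -0.3, 0.15, 0, 0, -1.4, 1], [0.2, -0.3, 0.15, 0, 0, -1.4, 1], [0.2, -0.3, 0.15, 0, 0, -1.4, 1]])

```text
time_s: 1.42
ee_pos: [0.3664, 0.2564, 0.3345]
eef_rot: [3.141, -0.0, 1.773]
force: [1.1, 0.2, 0.5]
grip_width: 0.0935
```

Call:
servo_tool(rows=[[0.167, -0.45, 0.03, 0, 0, -0.412, 1], [0.167, -0.45, 0.03, 0, 0, -0.412, 1], [0.167, -0.45, 0.03, 0, 0, -0.412, 1], [0.167, -0.45, 0.03, 0, 0, -0.412, 1], [0.167, -0.45, 0.03, 0, 0, -0.412, 1], [0.167, -0.45, 0.03, 0, 0, -0.412, 1], [0.167, -0.45, 0.03, 0, 0, -0.412, 1], [0.167, -0.45, 0.03, 0, 0, -0.412, 1]])

```text
time_s: 2.08
ee_pos: [0.4817, -0.056, 0.3553]
eef_rot: [3.14, -0.0, 1.361]
force: [1.5, 0.5, 0.4]
grip_width: 0.094
```

Call:
servo_tool(rows=[[0.05, -0.16, 0.0, 0, 0, 0, 1], [0.05, -0.16, 0.0, 0, 0, 0, 1], [0.05, -0.16, 0.0, 0, 0, 0, 1], [0.05, -0.16, 0.0, 0, 0, 0, 1], [0.05, -0.16, 0.0, 0, 0, 0, 1], [0.05, -0.16, 0.0, 0, 0, 0, 1], [0.05, -0.16, 0.0, 0, 0, 0, 1], [0.05, -0.16, 0.0, 0, 0, 0, 1]])

```text
time_s: 2.75
ee_pos: [0.5316, -0.2148, 0.3558]
eef_rot: [3.14, -0.0, 1.362]
force: [-0.6, -0.3, -0.1]
grip_width: 0.0939
```

```bash
cat >> h.py <<'E'
from scipy.spatial.transform import Rotation as Rn
def wcam():
    """wrist picture with rvec/tvec (world->cam) filled in"""
    o=ctrl.get_obs(); p=cams.camera("wrist")
    T=np.eye(4);T[:3,:3]=Rn.from_euler("xyz",o["eef_rot"]).as_matrix();T[:3,3]=o["ee_pos"]
    X=np.linalg.inv(T@np.array(p["hand_eye"]))
    p["rvec"]=Rn.from_matrix(X[:3,:3]).as_rotvec();p["tvec"]=X[:3,3]
    return p,o
def dump(p,n): np.savez(n,**{k:v for k,v in p.items() if k in("image","depth","fx","fy","cx","cy","rvec","tvec")})
E
python3 - <<'E'
from h import *
p,o=wcam();save(p,"w1.png");dump(p,"w1.npz");print(o["ee_pos"],o["eef_rot"],o["time_s"],o["qpos"].round(2))
E
```

```text
[ 0.53163675 -0.21481552  0.35577116] [ 3.13971431e+00 -2.96462421e-04  1.36172991e+00] 2.75 [-0.45  0.29  1.19  0.    1.66 -0.24]
```

View pics/w1.png

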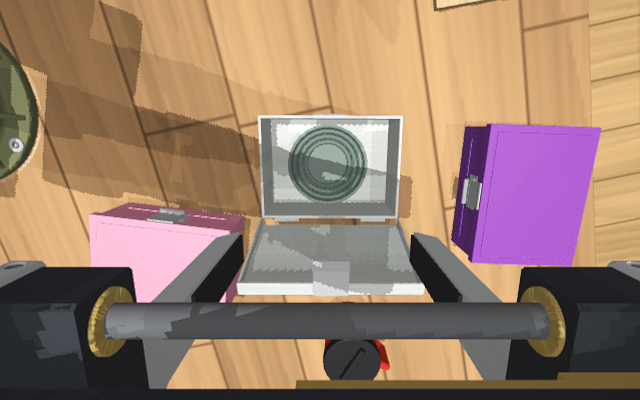

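The wrist view shows the tin rim from about (258,116) to (402,116) at the front. The rim's hinge side is at row 218, the bowl is at (327,163), and the open lid is below. I'll fit the rim from depth.

```bash
python3 - <<'E'
from h import *
p=dict(np.load("w1.npz"));save(p,"w1c.png",(240,100,430,310),3)
w=cloud(p);Z=w[...,2];v,u=np.mgrid[0:400,0:640]
reg=(u>250)&(u<410)&(v>108)&(v<219)
m=reg&(Z>.082)&(Z<.095)
print(m.sum(),np.nanmedian(Z[m]))
q=(w[m][:,:2]*1000).astype(np.float32)
r=cv2.minAreaRect(q);print(r,cv2.boxPoints(r).round(1))
yaw=np.radians(-12)
l=(u>245)&(u<420)&(v>228)&(v<290)&(Z>.1);c=w[l].mean(0);n=np.linalg.svd(w[l]-c,full_matrices=False)[2][2];print("lid n",n,c,np.degrees(np.arctan2(n[0],n[1])))
b=reg&(Z>.02)&(Z<.045)&(np.hypot(u-327,v-163)<60);print("bowl",np.median(w[b],0), cv2.minEnclosingCircle((w[b][:,:2]*1000).astype(np.float32)))
for c in [(258,116),(402,116)]: print(pix2w(p,*c,z=.088))
E
```

```text
1455 0.0873358795884358
((538.8086547851562, -204.23899841308594), (137.2174072265625, 186.39805603027344), 77.9838638305664) [[ 433.4 -251.9]
 [ 615.7 -290.7]
 [ 644.2 -156.5]
 [ 461.9 -117.7]]
lid n [-0.18489437 -0.96492153  0.18638804] [ 0.52037237 -0.29523467  0.17538385] -169.15269734916163
bowl [ 0.53261764 -0.20863416  0.02776829] ((534.3589477539062, -206.44082641601562), 90.35540008544922)
[ 0.46281151 -0.11800252  0.088     ]
[ 0.64336488 -0.15640158  0.088     ]
```

View pics/w1c.png

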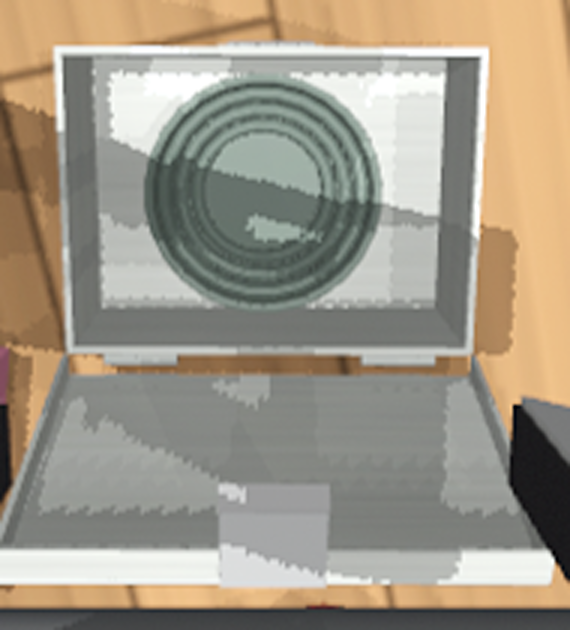

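Call:
servo_tool(rows=[[-0.06, 0.43, -0.02, 0, 0, -0.19, 1], [-0.06, 0.43, -0.02, 0, 0, -0.19, 1], [-0.06, 0.43, -0.02, 0, 0, -0.19, 1], [-0.06, 0.43, -0.02, 0, 0, -0.19, 1], [-0.06, 0.43, -0.05, 0, 0, -0.19, 1], [-0.06, 0.43, -0.1, 0, 0, -0.19, 1], [-0.06, 0.43, -0.1, 0, 0, -0.19, 1], [-0.06, 0.43, -0.1, 0, 0, -0.19, 1]])

```text
time_s: 3.47
ee_pos: [0.4857, 0.1073, 0.298]
eef_rot: [3.138, -0.001, 1.174]
force: [1.2, 0.1, -0.4]
grip_width: 0.0943
```

Call:
servo_tool(rows=[[-0.02, 0.12, -0.05, 0, 0, 0, 1], [-0.02, 0.12, -0.05, 0, 0, 0, 1], [-0.02, 0.12, -0.05, 0, 0, 0, 1], [-0.02, 0.12, -0.05, 0, 0, 0, 1], [-0.02, 0.12, -0.05, 0, 0, 0, 1], [-0.02, 0.12, -0.05, 0, 0, 0, 1], [-0.02, 0.12, -0.05, 0, 0, 0, 1], [-0.02, 0.12, -0.05, 0, 0, 0, 1]])

```text
time_s: 4.13
ee_pos: [0.4661, 0.2264, 0.2489]
eef_rot: [3.137, -0.002, 1.172]
force: [-0.3, 0.2, -0.1]
grip_width: 0.0941
```

```bash
python3 - <<'E'
from h import *
p,o=wcam();save(p,"w2.png");dump(p,"w2.npz");print(o["ee_pos"],o["eef_rot"],o["time_s"],o["qpos"].round(2))
g=cams.place_of(p,"tray_grip")[:2]
for r in g:
    a=np.array(r["at"])*[640,400];print(r["p"],a,pix2w(p,*a,z=.047))
E
```

```text
[0.46612832 0.22635478 0.2488667 ] [ 3.13677655e+00 -2.12002960e-03  1.17221123e+00] 4.1333 [ 0.38  0.19  1.55 -0.    1.39  0.78]
0.82 [ 95.296 208.6  ] [0.20968913 0.30732493 0.047     ]
0.64 [333.12 183.32] [0.47530191 0.2272642  0.047     ]
```

View pics/w2.png

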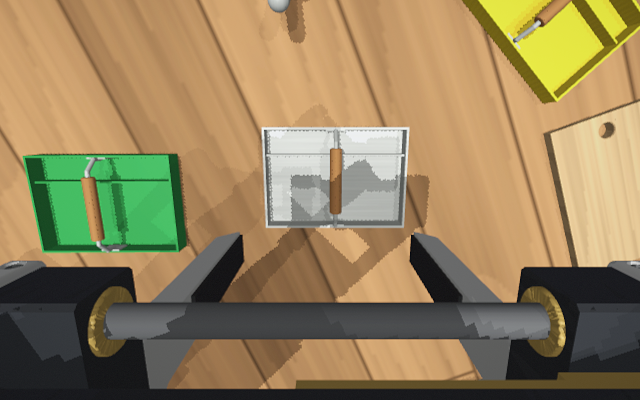

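The silver tray is centred at about (335,178), aligned with the picture and right way up. Its grip bar runs from (335,149) to (335,213), and the green and yellow look-alikes lie to either side.

```bash
python3 - <<'E'
from h import *
p=dict(np.load("w2.npz"));w=cloud(p);Z=w[...,2];v,u=np.mgrid[0:400,0:640]
reg=(u>255)&(u<418)&(v>120)&(v<234)
m=reg&(Z>.021)&(Z<.032);r=cv2.minAreaRect((w[m][:,:2]*1000).astype(np.float32));print(m.sum(),np.median(Z[m]),r,cv2.boxPoints(r).round(1))
im=p["image"].astype(int)
g=(abs(u-335)<12)&(v>140)&(v<220)&(im[...,0]-im[...,2]>50)&(Z>.035)
c=w[g].mean(0);d=np.linalg.svd(w[g][:,:2]-c[:2],full_matrices=False)[2][0]
print(g.sum(),c,np.percentile(Z[g],[5,50,95]),np.degrees(np.arctan2(d[1],d[0])))
r=cv2.minAreaRect((w[g][:,:2]*1000).astype(np.float32));print(r)
E
```

```text
1249 0.025252171675975703 ((478.3529357910156, 227.24989318847656), (120.78740692138672, 172.3520050048828), 67.1299057006836) [[375.5 205.1]
 [534.3 138.1]
 [581.2 249.4]
 [422.4 316.4]]
729 [0.4788605  0.22984103 0.04903757] [0.04605018 0.04934219 0.05118867] -113.19274428083585
((478.6211853027344, 228.173828125), (73.70344543457031, 12.566631317138672), 67.26061248779297)
```

Call:
servo_tool(rows=[[0.0124, 0.001, -0.04, 0, 0.005, 0, 1], [0.0124, 0.001, -0.08, 0, 0.005, 0, 1], [0.0124, 0.001, -0.12, 0, 0.005, 0, 1], [0.0124, 0.001, -0.15, 0, 0.005, 0, 1], [0.0124, 0.001, -0.175, 0, 0.005, 0, 1], [0.0124, 0.001, -0.19, 0, 0.005, 0, 1], [0.0124, 0.001, -0.2, 0, 0.005, 0, 1], [0.0124, 0.001, -0.2, 0, 0.005, 0, 1]])

```text
time_s: 4.9
ee_pos: [0.478, 0.2267, 0.0471]
eef_rot: [-3.14, 0.002, 1.171]
force: [0.1, 0.1, -0.1]
grip_width: 0.0941
```

```bash
python3 - <<'E'
from h import *
p,o=wcam();save(p,"w3.png");dump(p,"w3.npz");print(o["ee_pos"],o["eef_rot"],o["time_s"],o["force"])
E
```

```text
[0.47804704 0.22666574 0.04710597] [-3.13975927e+00  1.82391972e-03  1.17124763e+00] 4.9 [ 0.14232464  0.09098738 -0.05136338]
```

View pics/w3.png

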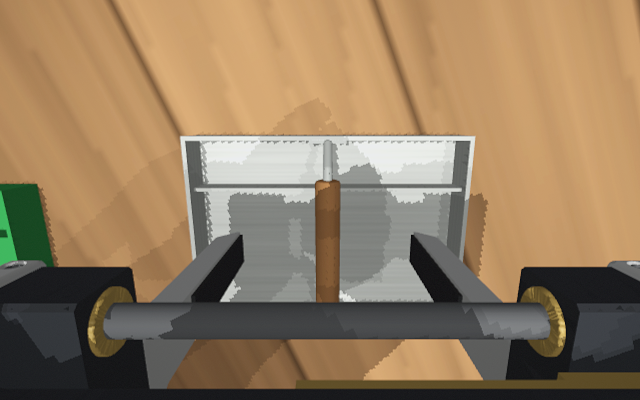

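The bar (column 327) is centred between the fingers. I'll lower and grip.

Call:
servo_tool(rows=[[0.0004, 0.0006, -0.012, 0, -0.002, 0, 1], [0.0004, 0.0006, -0.022, 0, -0.002, 0, 1], [0.0004, 0.0006, -0.022, 0, -0.002, 0, 0], [0.0004, 0.0006, -0.022, 0, -0.002, 0, -1], [0.0004, 0.0006, -0.022, 0, -0.002, 0, -1], [0.0004, 0.0006, -0.022, 0, -0.002, 0, -1], [0.0004, 0.0006, -0.022, 0, -0.002, 0, -1], [0.0004, 0.0006, -0.022, 0, -0.002, 0, -1]], newtons=35)

```text
time_s: 5.62
ee_pos: [0.4792, 0.2277, 0.0269]
eef_rot: [3.14, -0.001, 1.171]
force: [0.0, -0.5, 0.2]
grip_width: 0.0576
```

Call:
servo_tool(rows=[[0, 0, 0, 0, 0, 0, -1], [0, 0, 0, 0, 0, 0, -1], [0, 0, 0, 0, 0, 0, -1], [0, 0, 0.01, 0, 0, 0, -1], [0, 0, 0.03, 0, 0, 0, -1], [0, 0, 0.05, 0, 0, 0, -1], [0, 0, 0.05, 0, 0, 0, -1], [0, 0, 0.05, 0, 0, 0, -1]])

```text
time_s: 6.28
ee_pos: [0.4797, 0.2279, 0.0781]
eef_rot: [3.138, -0.002, 1.172]
force: [-0.8, 0.8, -0.1]
grip_width: 0.0041
```

```bash
python3 - <<'E'
from h import *
p,o=wcam();save(p,"w4.png");dump(p,"w4.npz");print(o["ee_pos"],o["eef_rot"],o["time_s"],o["force"],o["moment"])
w=cloud(p);Z=w[...,2];v,u=np.mgrid[0:400,0:640]
for uu,vv in ((183,140),(327,140),(472,140)):
    print(w[vv-2:vv+3,uu,2])
s=cams.camera("scene");save(s,"s4.png",(240,100,480,250),3)
E
```

```text
[0.4796741  0.22794425 0.07814646] [ 3.13829858e+00 -2.23947067e-03  1.17150107e+00] 6.2833 [-0.83699597  0.75828086 -0.05972763] [-0.05392413  0.13075455 -0.04906753]
[-9.91984753e-04  2.22242192e-04 -1.09015990e-03  9.60331149e-05
  5.29749068e-05]
[0.02476996 0.02547444 0.02589924 0.02615976 0.03105227]
[-5.22081499e-04  6.05556156e-06 -6.60714086e-04 -1.06234137e-03
 -5.23131344e-04]
```

View pics/w4.png

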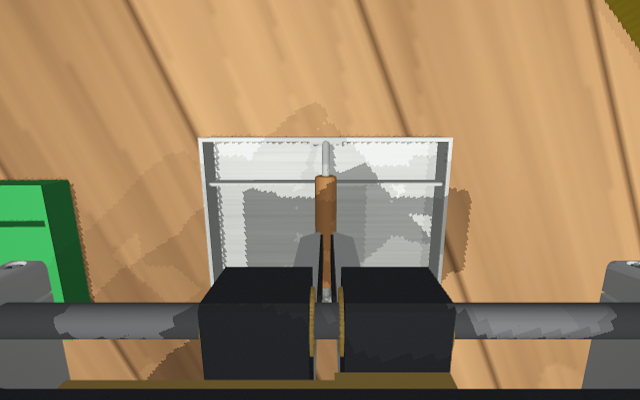

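View pics/s4.png

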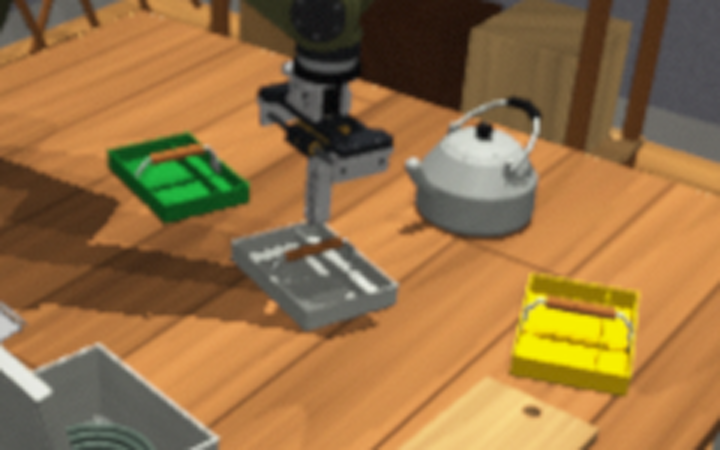

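The grip missed: the fingers were still closing when I lifted, and the tray stayed on the table. I'll reopen and measure again.

Call:
servo_tool(rows=[[0, 0, 0, 0, 0.003, 0, 0.3], [0, 0, 0, 0, 0.003, 0, 0.3], [0, 0, 0, 0, 0.003, 0, 0.3], [0, 0, 0, 0, 0.003, 0, 0.3], [0, 0, 0, 0, 0.003, 0, 0.3], [0, 0, 0, 0, 0.003, 0, 0.3], [0, 0, 0, 0, 0.003, 0, 0.3], [0, 0, 0, 0, 0.003, 0, 0.3]])

```text
time_s: 7.05
ee_pos: [0.4789, 0.2276, 0.0765]
eef_rot: [-3.14, 0.001, 1.171]
force: [-0.1, 0.2, -0.7]
grip_width: 0.0499
```

```bash
python3 - <<'E'
from h import *
p,o=wcam();save(p,"w5.png");dump(p,"w5.npz");print(o["ee_pos"],o["eef_rot"],o["time_s"],o["grip_width"])
w=cloud(p);Z=w[...,2];v,u=np.mgrid[0:400,0:640]
reg=(u>180)&(u<475)&(v>120)&(v<225)
m=reg&(Z>.021)&(Z<.032);q=w[m][:,:2]*1000
r=cv2.minAreaRect(q.astype(np.float32));print(r)
a=np.radians(-22.87);R=np.array([[np.cos(a),np.sin(a)],[-np.sin(a),np.cos(a)]])
t=(q-[478.35,227.25])@R.T;print("tray-frame extents, expect +-86, y max 61:",np.percentile(t[:,0],[.5,99.5]),np.percentile(t[:,1],[99,99.5]))
im=p["image"].astype(int)
g=(abs(u-327)<25)&(v>140)&(v<290)&(im[...,0]-im[...,2]>50)&(Z>.035)
d=w[g].mean(0);print(d,((d[:2]*1000-[478.35,227.25])@R.T), np.percentile(Z[g],[5,50,95]))
E
```

```text
[0.4788507  0.22758385 0.07647529] [-3.13997981e+00  1.06155357e-03  1.17146700e+00] 7.05 0.049899266625520786
((490.1954650878906, 255.42990112304688), (61.315277099609375, 172.82225036621094), 67.1147689819336)
tray-frame extents, expect +-86, y max 61: [-86.20533088  85.94963773] [61.21133863 61.22393125]
[0.47920185 0.23014453 0.04901448] [-0.34004609  2.99805681] [0.04646014 0.04931735 0.05084654]
```

View pics/w5.png

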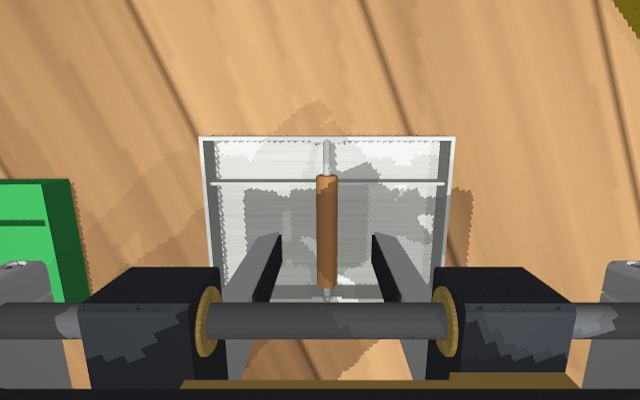

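The tray hasn't moved, and the bar sits between the open jaws. I'll descend 51 mm and close fully before lifting.

Call:
servo_tool(rows=[[-0.0003, -0.0002, -0.02, 0, -0.001, 0, 0.3], [-0.0003, -0.0002, -0.04, 0, -0.001, 0, 0.3], [-0.0003, -0.0002, -0.051, 0, -0.001, 0, 0.3], [-0.0003, -0.0002, -0.051, 0, -0.001, 0, -0.7], [-0.0003, -0.0002, -0.051, 0, -0.001, 0, -1], [-0.0003, -0.0002, -0.051, 0, -0.001, 0, -1], [-0.0003, -0.0002, -0.051, 0, -0.001, 0, -1], [-0.0003, -0.0002, -0.051, 0, -0.001, 0, -1]], newtons=35)

```text
time_s: 7.77
ee_pos: [0.479, 0.2276, 0.0263]
eef_rot: [3.141, -0.0, 1.172]
force: [-0.1, 0.7, -0.1]
grip_width: 0.031
```

Call:
servo_tool(rows=[[0, 0, 0, 0, 0, 0, -1], [0, 0, 0, 0, 0, 0, -1], [0, 0, 0, 0, 0, 0, -1], [0, 0, 0, 0, 0, 0, -1], [0, 0, 0, 0, 0, 0, -1], [0, 0, 0, 0, 0, 0, -1], [0, 0, 0, 0, 0, 0, -1], [0, 0, 0, 0, 0, 0, -1]])

```text
time_s: 8.43
ee_pos: [0.4792, 0.2276, 0.0267]
eef_rot: [3.141, -0.001, 1.171]
force: [-0.7, -0.0, 5.8]
grip_width: 0.0131
```

Call:
servo_tool(rows=[[0, 0, 0.01, 0, 0, 0, -1], [0, 0, 0.03, 0, 0, 0, -1], [0, 0, 0.06, 0, 0, 0, -1], [0, 0, 0.1, 0, 0, 0, -1], [0, 0, 0.14, 0, 0, 0, -1], [0, 0, 0.17, 0, 0, 0, -1], [0, 0, 0.19, 0, 0, 0, -1], [0, 0, 0.19, 0, 0, 0, -1]])

```text
time_s: 9.1
ee_pos: [0.4803, 0.2281, 0.2214]
eef_rot: [3.136, -0.005, 1.172]
force: [0.5, 0.3, -2.3]
grip_width: 0.0132
```

```bash
python3 - <<'E'
from h import *
p,o=wcam();save(p,"w6.png");dump(p,"w6.npz");print(o["ee_pos"],o["eef_rot"],o["time_s"],o["grip_width"],o["force"],o["moment"])
s=cams.camera("scene");save(s,"s6.png",(240,60,480,250),3)
E
```

```text
[0.48026435 0.22809959 0.22138899] [ 3.13608443 -0.00542232  1.17151921] 9.1 0.01317085805684284 [ 0.45838573  0.25245101 -2.25378729] [-0.09960645  0.02729978  0.00884903]
```

View pics/w6.png

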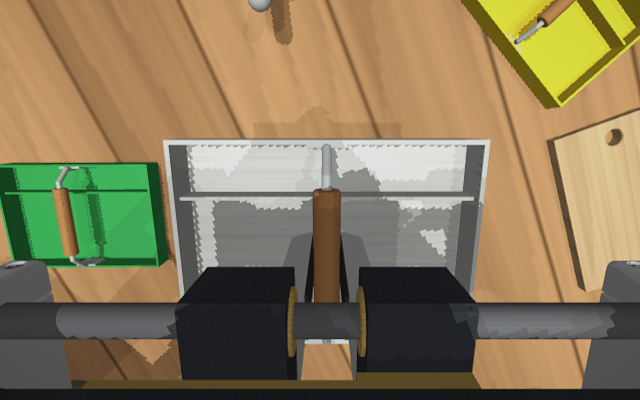

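View pics/s6.png

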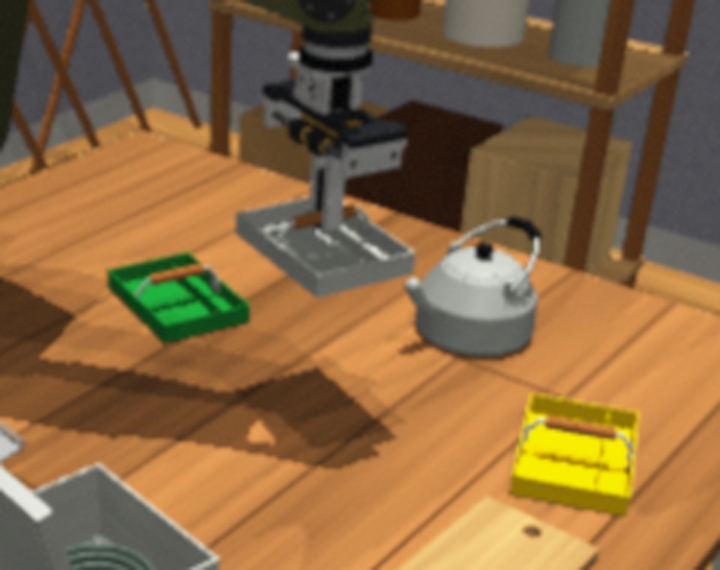

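```bash
python3 - <<'E'
from h import *
p=dict(np.load("w6.npz"));w=cloud(p);Z=w[...,2];v,u=np.mgrid[0:400,0:640]
o=ctrl.get_obs();Rt=Rn.from_euler("xyz",o["eef_rot"]).as_matrix()
t=(w-o["ee_pos"])@Rt  # tool coords
reg=(u>155)&(u<500)&(v>132)&(v<262)
tz=t[...,2]
# tray-rim relative: bar centre at tool z=-.019 -> rim 18mm below => tool z ~ -0.001
m=reg&(abs(tz)<.012)&~((abs(u-327)<25));q=t[m]
print(m.sum(),np.percentile(q[:,2],[5,50,95]))
x=q[:,0];y=q[:,1]
f=q[(x>np.percentile(x,99.5)-.004)];print("front rim x",np.percentile(x,[98,99.5]),"z",np.median(f[:,2]))
for s in(-1,1):
    e=q[(s*y>.080)];print("side",s,np.percentile(e[:,1],[1,50,99]),"z",np.median(e[:,2]),"x range",e[:,0].min(),e[:,0].max(), "slope z/x",np.polyfit(e[:,0],e[:,2],1)[0])
fl=t[reg&(tz>.015)&(tz<.032)];c=np.c_[fl[:,:2],np.ones(len(fl))];print("floor plane",np.linalg.lstsq(c,fl[:,2],rcond=None)[0])
fe=f[np.abs(f[:,1])<.08];print("front line yaw slope",np.polyfit(fe[:,1],fe[:,0],1))
E
```

```text
7147 [-0.00478059  0.00173184  0.01073475]
front rim x [0.06187314 0.06189977] z -0.0038385870248907133
side -1 [-0.08557605 -0.08307497 -0.08088693] z 0.0007760321364153365 x range -0.012312246572700239 0.061912888633078915 slope z/x -0.023446339116046825
side 1 [0.08092785 0.0841314  0.08648782] z 0.0005525899252556705 x range -0.01250897274845197 0.06190882875074802 slope z/x -0.02730324992257551
floor plane [-0.00542301 -0.00390147  0.01967117]
front line yaw slope [-0.00047965  0.06092877]
```

Call:
servo_tool(rows=[[0.003, -0.025, 0, 0, 0, 0.02, -1], [0.008, -0.06, 0, 0, 0, 0.04, -1], [0.013, -0.1, 0, 0, 0, 0.06, -1], [0.018, -0.137, 0, 0, 0, 0.08, -1], [0.023, -0.174, 0, 0, 0, 0.1, -1], [0.028, -0.211, 0, 0, 0, 0.12, -1], [0.033, -0.248, 0, 0, 0, 0.14, -1], [0.038, -0.285, 0, 0, 0, 0.16, -1]])

```text
time_s: 9.87
ee_pos: [0.5159, -0.0592, 0.2141]
eef_rot: [-3.139, -0.0, 1.332]
force: [0.3, -0.2, -3.5]
grip_width: 0.0131
```

Call:
servo_tool(rows=[[0.007, -0.037, 0.003, 0, 0, 0.01, -1], [0.012, -0.074, 0.003, 0, 0, 0.02, -1], [0.017, -0.105, 0.003, 0, 0, 0.029, -1], [0.02, -0.13, 0.003, 0, 0, 0.029, -1], [0.0225, -0.1453, 0, 0, 0, 0.029, -1], [0.0225, -0.1453, -0.02, 0, 0, 0.029, -1], [0.0225, -0.1453, -0.04, 0, 0, 0.029, -1], [0.0225, -0.1453, -0.05, 0, 0, 0.029, -1]])

```text
time_s: 10.53
ee_pos: [0.5371, -0.2037, 0.1599]
eef_rot: [-3.133, -0.002, 1.361]
force: [-0.7, -0.3, -3.5]
grip_width: 0.0131
```

Call:
servo_tool(rows=[[0, 0, 0, 0, 0, 0, -1], [0, 0, 0, 0, 0, 0, -1], [0, 0, 0, 0, 0, 0, -1], [0, 0, 0, 0, 0, 0, -1], [0, 0, 0, 0, 0, 0, -1], [0, 0, 0, 0, 0, 0, -1], [0, 0, 0, 0, 0, 0, -1], [0, 0, 0, 0, 0, 0, -1]])

```text
time_s: 11.2
ee_pos: [0.5372, -0.2037, 0.1602]
eef_rot: [-3.134, -0.002, 1.361]
force: [-0.5, 1.0, -2.6]
grip_width: 0.0125
```

```bash
python3 - <<'E'
from h import *
p,o=wcam();save(p,"w7.png");dump(p,"w7.npz");print(o["ee_pos"],o["eef_rot"],o["time_s"],o["grip_width"],o["force"],o["moment"])
s=cams.camera("scene");save(s,"s7.png",(190,100,370,310),3);dump(s,"s7.npz")
s=cams.camera("top");save(s,"t7.png",(350,130,480,250),5)
E
```

```text
[ 0.53715785 -0.20372735  0.1601942 ] [-3.13363189e+00 -1.60679575e-03  1.36125677e+00] 11.2 0.012454015142244722 [-0.50943401  1.01385691 -2.630234  ] [-0.04945262  0.06530471  0.00040948]
```

View pics/w7.png

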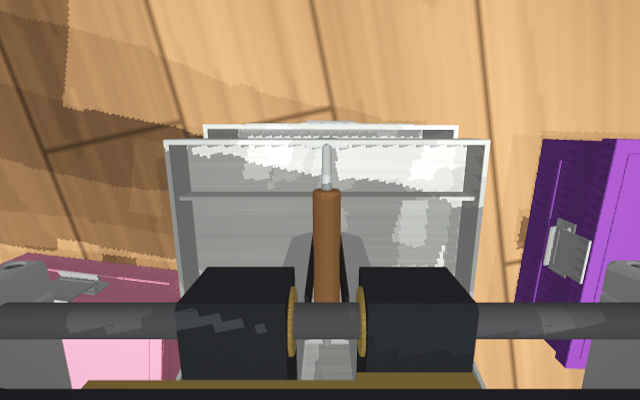

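View pics/s7.png

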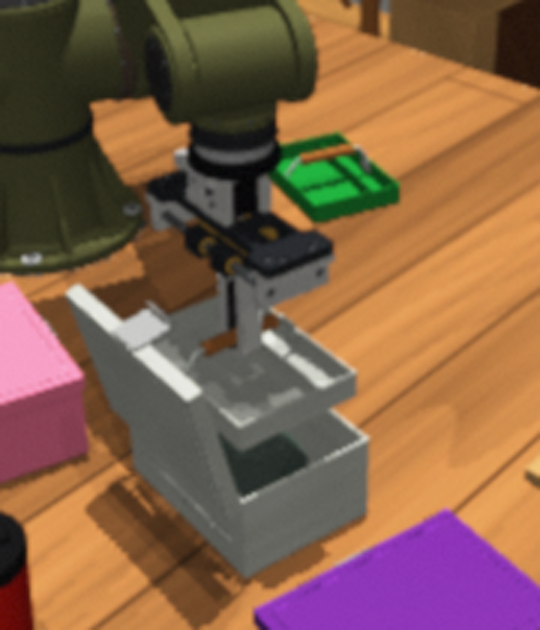

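```bash
python3 - <<'E'
from h import *
p=dict(np.load("w7.npz"));w=cloud(p);Z=w[...,2];v,u=np.mgrid[0:400,0:640]
save(p,"w7c.png",(150,110,510,210),2.2)
a=np.radians(-12.02);R=np.array([[np.cos(a),np.sin(a)],[-np.sin(a),np.cos(a)]]);C=np.array([.5388,-.2042])
T=np.c_[(w[...,:2].reshape(-1,2)-C)@R.T].reshape(400,640,2)*1000
m=(v>118)&(v<140)&(u>195)&(u<468)&(abs(Z-.088)<.005)
q=T[m];print("tin x",np.percentile(q[:,0],[.5,99.5]),"ymax(68)",np.percentile(q[:,1],[97,99]),np.median(Z[m]))
m=(v>134)&(v<262)&(u>155)&(u<500)&(Z>.152)
q=T[m];print("tray x(86)",np.percentile(q[:,0],[.3,99.7]),"ymax(61)",np.percentile(q[:,1],[97,99.5]),np.percentile(Z[m],[50,98]))
L=T[(v>134)&(v<262)&(u>155)&(u<230)&(Z>.15)];Lz=Z[(v>134)&(v<262)&(u>155)&(u<230)&(Z>.15)]
for s in(-1,1):
    mm=m&(s*T[...,0]>84);print(s,np.median(Z[mm]))
    for lo,hi in((0,20),(20,40),(40,62)):
        k=mm&(T[...,1]>lo)&(T[...,1]<hi);print(lo,np.percentile(Z[k],[50,95]),np.percentile(s*T[...,0][k],95))
fl=(v>190)&(v<262)&(u>190)&(u<465)&(Z>.125)&(Z<.145);c=np.c_[T[fl],np.ones(fl.sum())];print("floor",np.linalg.lstsq(c,Z[fl]*1000,rcond=None)[0])
E
```

```text
tin x [-92.53586669  92.69287416] ymax(68) [68.90971152 68.91537753] 0.08743154594230898
tray x(86) [-87.97624074  84.00683732] ymax(61) [60.93723116 60.99297292] [0.15957964 0.19762381]
-1 0.15834310655900977
0 [0.15835608 0.16010698] 87.78047070355873
20 [0.15834797 0.16015839] 87.64591411627006
40 [0.15850391 0.16025188] 87.83478178157331
1 0.15766134427009446
0 [0.15774563 0.15812099] 84.29009837911869
20 [0.15742052 0.15780317] 84.43577701329266
40 [0.15769853 0.15789101] 84.38166687423734
floor [-4.64607881e-03  3.07995025e-02  1.35549759e+02]
```

View pics/w7c.png

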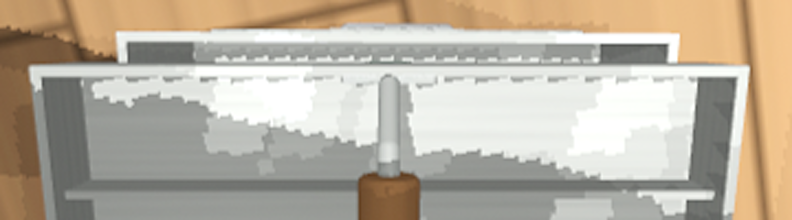

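Call:
servo_tool(rows=[[0.002, 0.0002, -0.01, -0.0015, -0.007, 0, -1], [0.002, 0.0002, -0.02, -0.0015, -0.007, 0, -1], [0.002, 0.0002, -0.03, -0.0015, -0.007, 0, -1], [0.002, 0.0002, -0.036, -0.0015, -0.007, 0, -1], [0.002, 0.0002, -0.036, -0.0015, -0.007, 0, -1], [0.002, 0.0002, -0.036, -0.0015, -0.007, 0, -1], [0.002, 0.0002, -0.036, -0.0015, -0.007, 0, -1], [0.002, 0.0002, -0.036, -0.0015, -0.007, 0, -1]])

```text
time_s: 12.02
ee_pos: [0.5393, -0.2036, 0.1245]
eef_rot: [-3.141, -0.001, 1.361]
force: [-0.3, -0.3, -2.9]
grip_width: 0.0129
```

```bash
cat > chk.py <<'E'
from h import *
import sys
def chk(n,trim):
    p,o=wcam();save(p,n+".png");dump(p,n+".npz");print(o["ee_pos"],o["eef_rot"],o["time_s"],o["force"].round(1))
    w=cloud(p);Z=w[...,2];v,u=np.mgrid[0:400,0:640]
    a=np.radians(-12.02);R=np.array([[np.cos(a),np.sin(a)],[-np.sin(a),np.cos(a)]]);C=np.array([.5388,-.2042])
    T=((w[...,:2].reshape(-1,2)-C)@R.T).reshape(400,640,2)*1000
    X,Y=T[...,0],T[...,1]
    b=(abs(X)<100)&(Y<75)&(Y>0)
    m=b&(abs(Z-.088)<.004)&((Y>64)|(abs(X)>89.5));print("tin x",np.percentile(X[m],[.5,99.5]),"y",np.percentile(Y[m],[1,99]),np.median(Z[m]))
    m=b&(abs(Z-trim)<.004)&(Y>15)&(abs(X)<89.5)&(abs(X)>20);print("tray x",np.percentile(X[m],[.3,99.7]),"y",np.percentile(Y[m],[97,99.5]),np.percentile(Z[m],[50,98]))
    for s in(-1,1):
        k=m&(s*X>82);print(s,np.percentile(Z[k],[50,95]) if k.any() else None)
E
python3 -c "
from chk import *
chk('w8',.122)"
```

```text
[ 0.53931964 -0.2036449   0.12452655] [-3.14126680e+00 -1.47818412e-03  1.36121985e+00] 12.0167 [-0.3 -0.3 -2.9]
tin x [-92.52915378  92.72097947] y [61.88659716 68.70116667] 0.08736999400436424
tray x [-86.11813675  86.19486112] y [61.50239164 61.53267174] [0.12293009 0.12448789]
-1 [0.1225555  0.12404327]
1 [0.12263892 0.12403538]
```

View pics/w8.png

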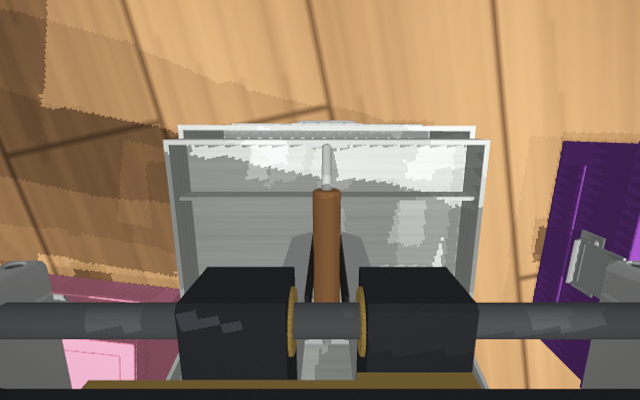

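The tray is centred to within 0.2 mm in x and about 0.2 mm in y, and it is level. I'll lower it.

Call:
servo_tool(rows=[[0, 0, -0.007, 0, 0, 0, -1], [0, 0, -0.014, 0, 0, 0, -1], [0, 0, -0.021, 0, 0, 0, -1], [0, 0, -0.028, 0, 0, 0, -1], [0, 0, -0.035, 0, 0, 0, -1], [0, 0, -0.042, 0, 0, 0, -1], [0, 0, -0.049, 0, 0, 0, -1], [0, 0, -0.054, 0, 0, 0, -1]])

```text
time_s: 12.73
ee_pos: [0.5391, -0.2035, 0.0694]
eef_rot: [-3.141, -0.002, 1.361]
force: [-0.7, -0.1, -2.7]
grip_width: 0.013
```

```bash
python3 -c "
from chk import *
chk('w9',.069)"
```

```text
[ 0.53909041 -0.20351081  0.06942807] [-3.14050075e+00 -1.63893561e-03  1.36125353e+00] 12.7333 [-0.7 -0.1 -2.7]
tin x [-93.14111561  93.01041389] y [ 1.66945588 69.17864528] 0.08727589862575691
tray x [-89.44749268  89.46954374] y [61.60349651 69.76071849] [0.06798266 0.0697803 ]
-1 [0.06792087 0.06934346]
1 [0.06778042 0.06945657]
```

View pics/w9.png

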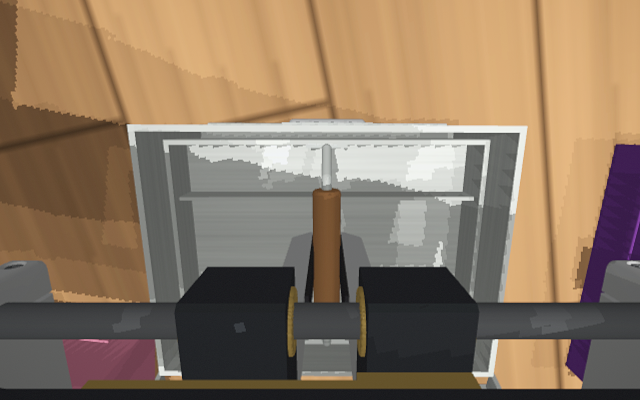

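The tray is inside the tin with an even gap all round, and the contact force hasn't changed. I'll finish the descent slowly.

Call:
servo_tool(rows=[[0, 0, -0.002, 0, 0, 0, -1], [0, 0, -0.004, 0, 0, 0, -1], [0, 0, -0.006, 0, 0, 0, -1], [0, 0, -0.007, 0, 0, 0, -1], [0, 0, -0.008, 0, 0, 0, -1], [0, 0, -0.0085, 0, 0, 0, -1], [0, 0, -0.009, 0, 0, 0, -1], [0, 0, -0.009, 0, 0, 0, -1]])

```text
time_s: 13.45
ee_pos: [0.5388, -0.2034, 0.0598]
eef_rot: [-3.14, -0.002, 1.361]
force: [0.2, -1.4, -3.4]
grip_width: 0.0128
```

Call:
servo_tool(rows=[[0, 0, -0.0005, 0, 0, 0, -1], [0, 0, -0.001, 0, 0, 0, -1], [0, 0, -0.0015, 0, 0, 0, -1], [0, 0, -0.002, 0, 0, 0, -1], [0, 0, -0.002, 0, 0, 0, -1], [0, 0, -0.002, 0, 0, 0, -1], [0, 0, -0.002, 0, 0, 0, -1], [0, 0, -0.002, 0, 0, 0, -1]])

```text
time_s: 14.12
ee_pos: [0.5391, -0.2035, 0.0597]
eef_rot: [-3.141, -0.002, 1.361]
force: [-9.0, 3.8, 17.4]
grip_width: 0.0131
```

```bash
python3 -c "
from chk import *
chk('w10',.0585)"
```

```text
[ 0.53908995 -0.20351667  0.05967489] [-3.14077554e+00 -1.53923045e-03  1.36127429e+00] 14.1167 [-9.   3.8 17.4]
tin x [-93.19662533  93.00005436] y [ 1.44824732 69.1364077 ] 0.08725395727082848
tray x [-89.45456753  89.45517385] y [61.58211376 61.62777981] [0.05829608 0.05996044]
-1 [0.05833064 0.05971648]
1 [0.05793505 0.05948785]
```

The tray is seated: rim at 59 mm and contact felt at the expected height. I'll ease the load off and release.

Call:
servo_tool(rows=[[0, 0, 0, 0, 0, 0, -1], [0, 0, 0, 0, 0, 0, -0.5], [0, 0, 0, 0, 0, 0, 0], [0, 0, 0, 0, 0, 0, 0], [0, 0, 0, 0, 0, 0, 0], [0, 0, 0, 0, 0, 0, 0], [0, 0, 0, 0, 0, 0, 0], [0, 0, 0, 0, 0, 0, 0]])

```text
time_s: 14.83
ee_pos: [0.5391, -0.2035, 0.0596]
eef_rot: [-3.141, -0.002, 1.361]
force: [0.1, -0.5, -0.1]
grip_width: 0.0466
```

Call:
servo_tool(rows=[[0, 0, 0.01, 0, 0, 0, 0], [0, 0, 0.03, 0, 0, 0, 0], [0, 0, 0.06, 0, 0, 0, 0], [0, 0, 0.1, 0, 0, 0, 0], [0, 0, 0.14, 0, 0, 0, 0], [0, 0, 0.18, 0, 0, 0, 0], [0, 0, 0.22, 0, 0, 0, 0], [0, 0, 0.24, 0, 0, 0, 0]])

```text
time_s: 15.5
ee_pos: [0.5394, -0.2036, 0.3059]
eef_rot: [3.136, -0.0, 1.361]
force: [-0.3, -0.2, 0.1]
grip_width: 0.0471
```

```bash
python3 - <<'E'
from chk import *
chk('w11',.0585)
p=dict(np.load('w11.npz'));save(p,"w11c.png",(240,80,450,330),3)
w=cloud(p);Z=w[...,2]
a=np.radians(-12.02);R=np.array([[np.cos(a),np.sin(a)],[-np.sin(a),np.cos(a)]]);C=np.array([.5388,-.2042])
T=((w[...,:2].reshape(-1,2)-C)@R.T).reshape(400,640,2)*1000;X,Y=T[...,0],T[...,1]
m=(abs(X)<88)&(abs(Y)<63)&(abs(Z-.059)<.004);print(cv2.minAreaRect(T[m].astype(np.float32)))
k=m&((abs(X)>80)|(abs(Y)>56));print("rim plane",np.linalg.lstsq(np.c_[T[k],np.ones(k.sum())],Z[k]*1000,rcond=None)[0])
m=(abs(X)<100)&(abs(Y)<75)&(abs(Z-.088)<.004);print("tin",cv2.minAreaRect(T[m].astype(np.float32)))
# lid
m=(abs(X)<85)&(Y<-72)&(Y>-150)&(Z>.11)&(Z<.2)
y,z=Y[m],Z[m]*1000
print("lid fit",np.polyfit(z,y,1), np.percentile(y,[2,50,98]),Z[(abs(X)<90)&(Y<-70)&(Y>-150)].max())
for z0 in range(100,240,20):
    k=(abs(X)<80)&(abs(X)>30)&(Y<-60)&(Y>-150)&(abs(Z*1000-z0)<4)
    if k.any(): print(z0,np.median(Y[k]))
E
```

```text
[ 0.53938873 -0.20360228  0.30590116] [ 3.13594702e+00 -1.61944265e-04  1.36134125e+00] 15.5 [-0.3 -0.2  0.1]
tin x [-92.97824888  93.05215985] y [ 1.3764581 68.617759 ] 0.08739923387605386
tray x [-87.87257378  86.31567332] y [61.3542232  61.38446894] [0.05831934 0.06028069]
-1 [0.05833617 0.05996843]
1 [0.0584903  0.06006851]
((0.33165740966796875, 0.4028167724609375), (172.15721130371094, 121.94673919677734), 0.006541278678923845)
rim plane [2.22422982e-05 5.46967025e-04 5.81241231e+01]
tin ((-0.40570068359375, -3.0241470336914062), (143.4552001953125, 191.36407470703125), 89.88967895507812)
lid fit [ -0.22760965 -61.92653076] [-102.53127015  -95.81936935  -87.36438908] 0.23133554613010193
100 -84.62259773356026
120 -89.23017370656581
140 -93.76518009328385
160 -98.35552625068485
180 -102.44604776019301
```

View pics/w11c.png

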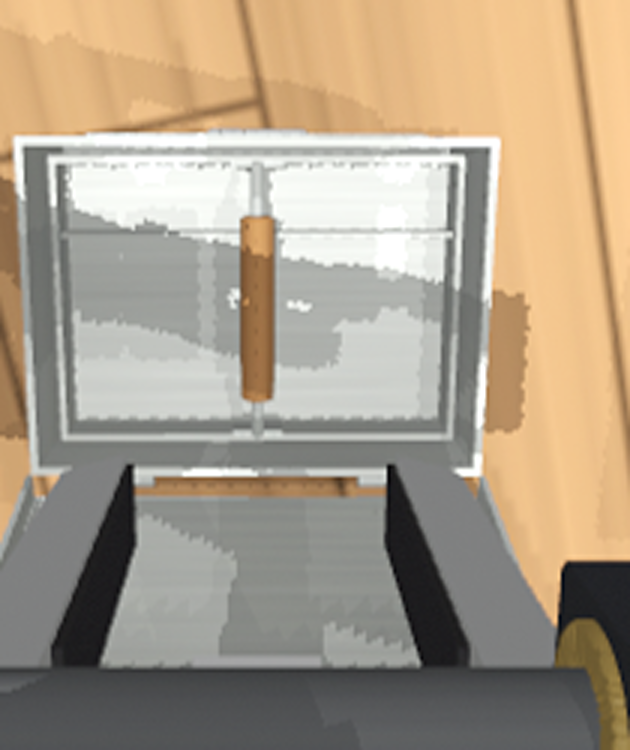

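The tray is seated square and flat: the rim fits 172.2 × 121.9 mm, 0.5 mm off centre, level to 0.1 mm at a height of 58 mm. The lid angle comes out at about 1.795 rad. Next I'll close the fingers and go over and behind the lid.

Call:
servo_tool(rows=[[-0.005, -0.025, 0.005, 0.001, 0.005, 0, -1], [-0.011, -0.055, 0.005, 0.001, 0.005, 0, -1], [-0.017, -0.09, 0.005, 0.001, 0.005, 0, -1], [-0.023, -0.12, 0.005, 0.001, 0.005, 0, -1], [-0.029, -0.141, 0.005, 0.001, 0.005, 0, -1], [-0.029, -0.141, 0.005, 0.001, 0.005, 0, -1], [-0.029, -0.141, 0.005, 0.001, 0.005, 0, -1], [-0.029, -0.141, 0.005, 0.001, 0.005, 0, -1]])

```text
time_s: 16.22
ee_pos: [0.511, -0.3442, 0.3133]
eef_rot: [3.138, 0.0, 1.362]
force: [0.7, 0.8, 0.9]
grip_width: 0.001
```

```bash
python3 - <<'E'
from h import *
p=cams.camera("scene");save(p,"s12.png",(100,80,380,340),2.2)
w,o=wcam();save(w,"w12.png");print(o["ee_pos"],o["eef_rot"],o["time_s"],o["grip_width"])
t=dict(np.load("top0.npz"));W=cloud(t);Z=W[...,2];v,u=np.mgrid[0:400,0:640]
m=(u>460)&(u<505)&(v>170)&(v<215)&(Z>.05);print("mug",W[m].min(0),W[m].max(0))
E
```

```text
[ 0.51121896 -0.34391356  0.31336049] [3.13764456e+00 5.52643862e-04 1.36226188e+00] 16.2667 0.0005926204450866509
mug [ 0.46814835 -0.53182971  0.0500165 ] [ 0.56383478 -0.44110366  0.1349389 ]
```

View pics/s12.png

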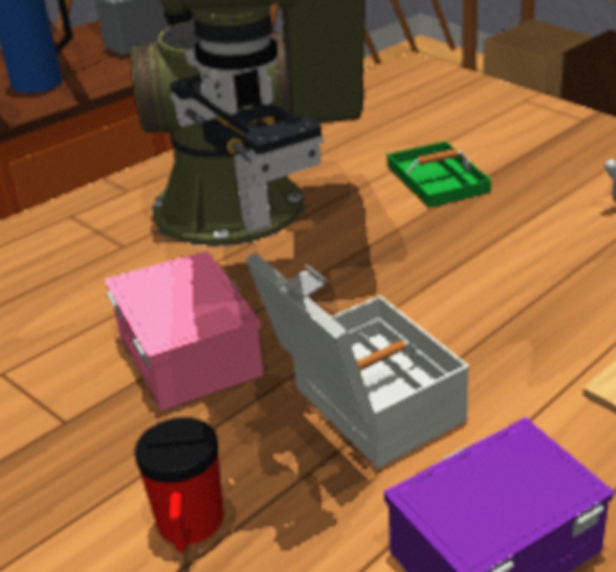

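The fingers are closed behind the lid and the mug is well clear. I'll descend to tip z = 0.205, then push in the tin's +y direction, (0.208, 0.978).

Call:
servo_tool(rows=[[0, 0, -0.03, 0, 0.003, 0, -1], [0, 0, -0.06, 0, 0.003, 0, -1], [0, 0, -0.09, 0, 0.003, 0, -1], [0, 0, -0.108, 0, 0.003, 0, -1], [0.001, 0.005, -0.108, 0, 0.003, 0, -1], [0.002, 0.01, -0.108, 0, 0.003, 0, -1], [0.003, 0.015, -0.108, 0, 0.003, 0, -1], [0.0042, 0.02, -0.108, 0, 0.003, 0, -1]])

```text
time_s: 16.98
ee_pos: [0.5163, -0.3234, 0.2076]
eef_rot: [3.138, 0.003, 1.363]
force: [-0.2, -2.0, 1.4]
grip_width: 0.0002
```

Call:
servo_tool(rows=[[0.001, 0.005, 0, 0, 0, 0, -1], [0.002, 0.01, 0, 0, 0, 0, -1], [0.003, 0.014, 0, 0, 0, 0, -1], [0.0038, 0.018, 0, 0, 0, 0, -1], [0.0047, 0.022, 0, 0, 0, 0, -1], [0.0055, 0.026, 0, 0, 0, 0, -1], [0.006, 0.029, 0, 0, 0, 0, -1], [0.006, 0.029, 0, 0, 0, 0, -1]])

```text
time_s: 17.65
ee_pos: [0.5224, -0.2938, 0.2075]
eef_rot: [3.138, 0.002, 1.364]
force: [0.1, 0.9, -0.5]
grip_width: 0.0003
```

```bash
python3 - <<'E'
from h import *
p=cams.camera("scene");save(p,"s13.png",(100,80,380,340),2.2)
o=ctrl.get_obs();print(o["ee_pos"],o["eef_rot"],o["time_s"],o["force"])
d=(o["ee_pos"][:2]-[.5388,-.2042])*1000;a=np.radians(-12.02);c,s=np.cos(a),np.sin(a);print("tin xy",c*d[0]+s*d[1],-s*d[0]+c*d[1])
E
```

```text
[ 0.52232853 -0.29400713  0.20743022] [3.13791152e+00 2.43235745e-03 1.36348848e+00] 17.7 [ 0.63065328 -0.46781094  0.38039899]
tin xy 2.592281488471812 -91.26833952857305
```

View pics/s13.png

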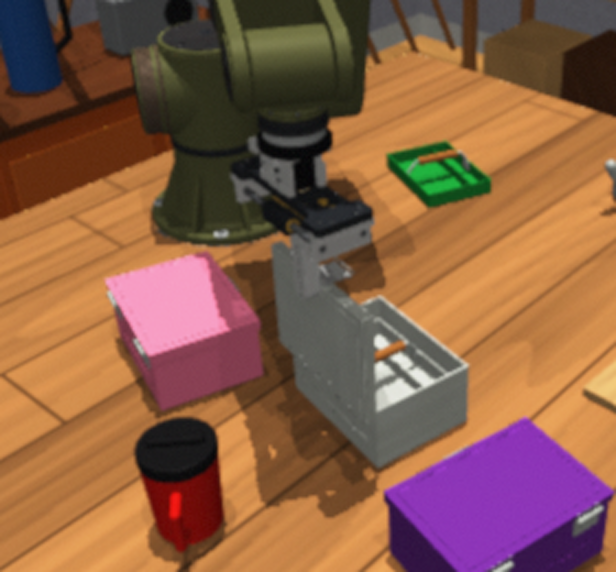

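```bash
cat > arc.py <<'E'
from h import *
def arc(ths,s=125):
    o=ctrl.get_obs();e=o["ee_pos"];yd=np.array([.2083,.9781])
    d=(e[:2]-[.5388,-.2042]);y0=d@yd
    print("t",o["time_s"],"y,z",y0*1000,e[2]*1000,"f",o["force"].round(1))
    for t in ths:
        y=(-72+s*np.cos(t)-12*np.sin(t)-8)/1000;z=(80+s*np.sin(t)+12*np.cos(t))/1000
        print(round(t,2),np.round([*(yd*(y-y0)),z-e[2]],4))
E
python3 -c "
from arc import *
arc(np.arange(1.5,.9,-.075))"
```

```text
t 17.7 y,z -91.27135998311046 207.43022355094885 f [ 0.6 -0.5  0.4]
1.5 [ 0.0017  0.008  -0.0019]
1.42 [ 0.0037  0.0172 -0.002 ]
1.35 [ 0.0056  0.0263 -0.0028]
1.28 [ 0.0075  0.0354 -0.0044]
1.2 [ 0.0095  0.0444 -0.0066]
1.13 [ 0.0113  0.0532 -0.0095]
1.05 [ 0.0131  0.0617 -0.013 ]
0.98 [ 0.0149  0.0699 -0.0172]
```

Call:
servo_tool(rows=[[0.0017, 0.008, -0.002, 0, 0.003, 0, -1], [0.0037, 0.017, -0.002, 0, 0.003, 0, -1], [0.0056, 0.026, -0.003, 0, 0.003, 0, -1], [0.0075, 0.0355, -0.0045, 0, 0.003, 0, -1], [0.0095, 0.0445, -0.0065, 0, 0.003, 0, -1], [0.0113, 0.053, -0.0095, 0, 0.003, 0, -1], [0.0131, 0.0617, -0.013, 0, 0.003, 0, -1], [0.0149, 0.07, -0.017, 0, 0.003, 0, -1]])

```text
time_s: 18.37
ee_pos: [0.5374, -0.223, 0.1901]
eef_rot: [3.141, 0.003, 1.364]
force: [0.3, -1.4, -0.5]
grip_width: 0.0002
```

```bash
python3 -c "
from arc import *
arc(np.arange(.9,.3,-.075))
p=cams.camera('scene');save(p,'s14.png',(100,80,380,340),2.2)"
```

```text
t 18.3667 y,z -18.62762342875676 190.11908121438603 f [ 0.3 -1.4 -0.5]
0.9 [ 0.0014  0.0068 -0.0047]
0.82 [ 0.003   0.0143 -0.0102]
0.75 [ 0.0046  0.0214 -0.0161]
0.68 [ 0.006   0.0281 -0.0226]
0.6 [ 0.0073  0.0343 -0.0296]
0.53 [ 0.0085  0.0399 -0.0371]
0.45 [ 0.0096  0.045  -0.0449]
0.38 [ 0.0105  0.0494 -0.0532]
0.3 [ 0.0114  0.0533 -0.0617]
```

View pics/s14.png

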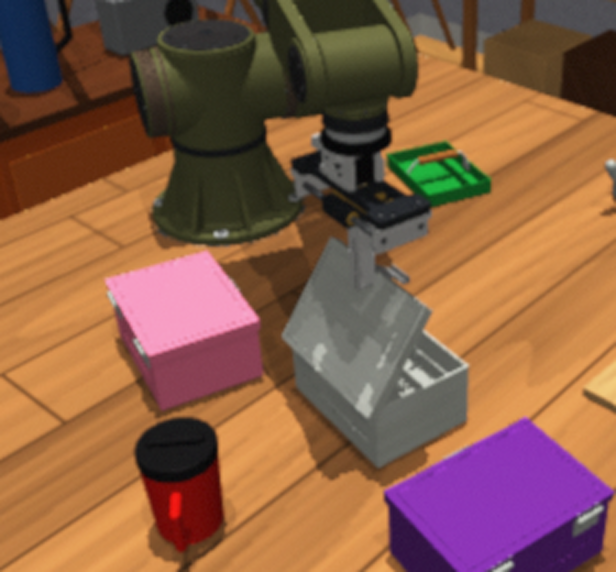

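The lid is following at about 1 rad and the tin hasn't shifted. I'll continue along the arc.

Call:
servo_tool(rows=[[0.0014, 0.0068, -0.005, 0, 0, 0, -1], [0.003, 0.0143, -0.01, 0, 0, 0, -1], [0.0046, 0.0214, -0.016, 0, 0, 0, -1], [0.006, 0.028, -0.0225, 0, 0, 0, -1], [0.0073, 0.0343, -0.0295, 0, 0, 0, -1], [0.0085, 0.04, -0.037, 0, 0, 0, -1], [0.0096, 0.045, -0.045, 0, 0, 0, -1], [0.0105, 0.0495, -0.053, 0, 0, 0, -1]])

```text
time_s: 19.08
ee_pos: [0.548, -0.1716, 0.1353]
eef_rot: [-3.141, 0.002, 1.365]
force: [-0.3, -1.0, -0.9]
grip_width: 0.0004
```

```bash
python3 -c "
from arc import *
arc([.3,.24,.18,.12,.08,.04,0])
p=cams.camera('scene');save(p,'s15.png',(100,80,380,340),2.2)"
```

```text
t 19.0833 y,z 33.77980036170492 135.31850455992233 f [-0.3 -1.  -0.9]
0.3 [ 0.0004  0.002  -0.0069]
0.24 [ 0.001   0.0047 -0.0139]
0.18 [ 0.0015  0.0069 -0.0211]
0.12 [ 0.0019  0.0087 -0.0284]
0.08 [ 0.0021  0.0096 -0.0334]
0.04 [ 0.0022  0.0104 -0.0383]
0 [ 0.0023  0.011  -0.0433]
```

View pics/s15.png

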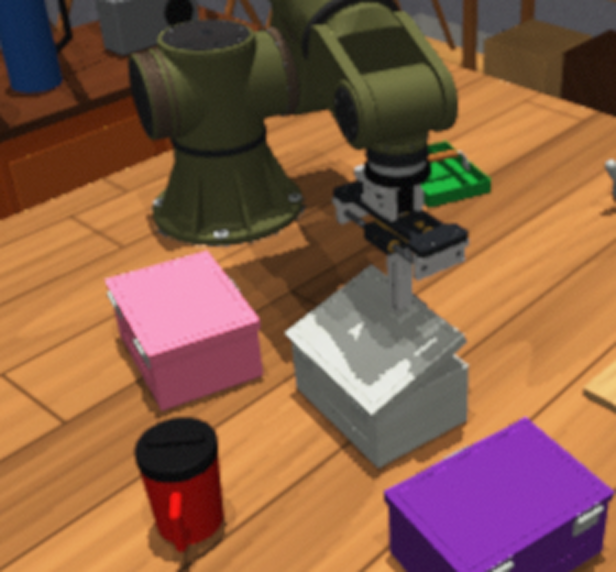

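Call:
servo_tool(rows=[[0.0004, 0.002, -0.007, 0, 0, 0, -1], [0.001, 0.0047, -0.014, 0, 0, 0, -1], [0.0015, 0.007, -0.021, 0, 0, 0, -1], [0.0019, 0.0087, -0.0285, 0, 0, 0, -1], [0.0021, 0.0096, -0.0335, 0, 0, 0, -1], [0.0021, 0.0096, -0.0365, 0, 0, 0, -1], [0.0021, 0.0096, -0.0395, 0, 0, 0, -1], [0.0021, 0.0096, -0.041, 0, 0, 0, -1]])

```text
time_s: 19.8
ee_pos: [0.5498, -0.161, 0.0927]
eef_rot: [-3.139, 0.001, 1.365]
force: [-1.3, 0.2, 0.2]
grip_width: 0.0007
```

Call:
servo_tool(rows=[[0, 0, -0.0005, 0, 0, 0, -1], [0, 0, -0.001, 0, 0, 0, -1], [0, 0, -0.0015, 0, 0, 0, -1], [0, 0, -0.002, 0, 0, 0, -1], [0, 0, -0.0025, 0, 0, 0, -1], [0, 0, -0.0025, 0, 0, 0, -1], [0, 0, -0.0025, 0, 0, 0, -1], [0, 0, -0.0025, 0, 0, 0, -1]])

```text
time_s: 20.47
ee_pos: [0.5499, -0.161, 0.0915]
eef_rot: [-3.14, 0.001, 1.365]
force: [-6.7, 2.5, 15.1]
grip_width: 0.0004
```

Call:
servo_tool(rows=[[0, 0, 0.01, 0, 0, 0, -1], [0, 0, 0.03, 0, 0, 0, -1], [0, 0, 0.06, 0, 0, 0, -1], [0, 0, 0.1, 0, 0, 0, -1], [0, 0, 0.14, 0, 0, 0, -1], [0, 0, 0.18, 0, 0, 0, -1], [0, -0.01, 0.21, 0, 0, 0, -1], [0, -0.03, 0.21, 0, 0, 0, -1]])

```text
time_s: 21.13
ee_pos: [0.5512, -0.1906, 0.3094]
eef_rot: [3.133, 0.003, 1.367]
force: [0.3, 0.5, 0.5]
grip_width: 0.0005
```

```bash
python3 - <<'E'
from h import *
p,o=wcam();save(p,"w16.png");print(o["ee_pos"],o["time_s"])
w=cloud(p);Z=w[...,2]
a=np.radians(-12.02);R=np.array([[np.cos(a),np.sin(a)],[-np.sin(a),np.cos(a)]]);C=np.array([.5388,-.2042])
T=((w[...,:2].reshape(-1,2)-C)@R.T).reshape(400,640,2)*1000;X,Y=T[...,0],T[...,1]
m=(abs(X)<90)&(Y>-60)&(Y<66)&(Z>.07)&(Z<.13)
print("lid plane",m.sum(),np.linalg.lstsq(np.c_[T[m],np.ones(m.sum())],Z[m]*1000,rcond=None)[0])
s=cams.camera("scene");save(s,"s16.png",(100,80,380,340),2.2)
m=(abs(X)<110)&(abs(Y)<100)&(Z>.082)&(Z<.1);print(cv2.minAreaRect(T[m].astype(np.float32)))
E
```

```text
[ 0.55117278 -0.19058905  0.30937303] 21.1333
lid plane 14928 [-5.46499662e-05 -1.21246037e-03  9.16809535e+01]
((-0.03570556640625, 1.7523574829101562), (146.67254638671875, 192.38357543945312), 89.88470458984375)
```

View pics/w16.png

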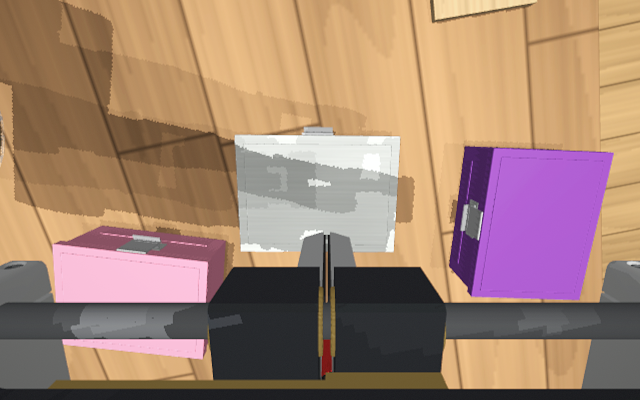

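View pics/s16.png

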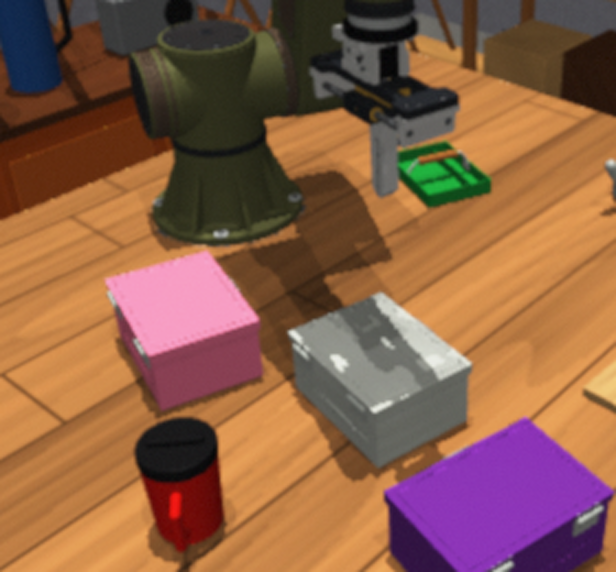

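The lid plane is level (slope -0.001 rad) at 91.7 mm, against 92 mm when shut. It held after a 15 N press, and the arm is clear. I'll hand in.

```bash
python3 -c "
from station import hand_in,ctrl
print(hand_in(),ctrl.get_obs()['time_s'])"
```

```text
the job is handed in; nothing more can be done
the job is handed in; nothing more can be done
```

The tin is packed: the silver tray sits on the bowl inside the grey tin, and the lid is shut. I handed the job in at about 21 s of the 54 s allowed. `hand_in()` gives no verdict, so the checks below are my own.

- **Grasp:** My first attempt lifted before the fingers had closed and missed. The tray did not move, and the second grasp held.
- **Tray:** I lowered it until it touched, then released it. The wrist camera showed it right way up and square, 0.5 mm off centre, with its rim level at 58 mm (59 mm expected).
- **Lid:** I pushed it over from behind with closed fingers and pressed the front edge with about 15 N. After I backed off, its top face was level to about 0.001 rad at 91.7 mm (92 mm when shut). I felt no distinct click in the force readings; the level lid is my evidence that the clasp caught.
- **Kettle, mug and board:** The arm stayed clear of all three. I did not re-measure their positions at the end.

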